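# Clamp a board in the cam jig

### The arm

A 7-joint arm with a two-finger parallel gripper is mounted at the origin on the work surface. World frame = base frame: x ahead of the robot, y to its left, z up, the work surface at z = 0. Lengths are in m, angles in rad, forces in N, time in s.
With the tool pointing down it reaches from about 0.4 to 0.85 m from the base axis. Payload 6.9 kg.
Tool frame: the origin (TCP) lies midway between the tips of the shut fingers; the grasp point (between the pads) lies behind it (ctrl.pinch_z is the z of the grasp point in the tool frame, in m); z points along the fingers, y is the line along which they close (so a half turn about z gives the same grasp; the last joint's range is limited). The gripper opens to 85 mm and grips with 20 to 120 N. Pads are 22 mm wide; open, the fingers measure 114 mm over their backs; the gripper's body (76 mm by 85 mm) begins 54 mm behind the grasp point. The pads swing forward as they close: fully open they stand 13 mm farther back than shut.
Start: joints at [-1.238, 0.507, -0.238, 1.5, 0.126, 1.149, -0.155], TCP at [0.141, 0.609, 0.231] pointing down, gripper open.
Joint ranges: [-3.08, 3.08], [-0.24, 2.05], [-1.43, 1.35], [0, 2.5], [-1.52, 4.66], [0.17, 1.96], [-2.89, 2.89]. Speed limits (rad/s): [2.39, 2.39, 3.14, 3.14, 3.14, 3.14, 3.14].

### API

Orientations are given as a unit quaternion [w, x, y, z].
In Python, from station import ctrl, get_state, vision, ticket, models gives the robot as it stands. Calls block until the motion is done:
- ctrl.movep(position, orientation): joint-space move of the TCP to a pose.
- ctrl.movel(position, frame=None, max_speed=0.15): straight line of the TCP; frame=None keeps the orientation; max_speed is the mean speed in m/s.
- ctrl.set_joints(angles): joint-space move.
- ctrl.ungrasp() and ctrl.close_gripper(force=None): open the fingers fully, or close them until they stop; force is the grip in N (None keeps the last).
- ctrl.pause(seconds).
- ctrl.ik(position, orientation): joint angles nearest the present ones, or None.
- get_state(): the state.
- vision.grab_frame(name): name is "scene" or "top" or "wrist"; returns (picture, depth): 480x640x3 uint8, blue, green, red; 480x640 float32, m along the optical axis (not along the pixel's ray), 0 where there is no reading.
- vision.camera_info(name): a dict with "mtx" (3x3 intrinsics, pixels), "dist_coeffs" ([k1, k2, p1, p2, k3] as OpenCV has them; the pictures are not rectified), "R" (3x3) and "t" (3): a world point X has camera coordinates R X + t; the wrist camera has in their place "hand_eye" (4x4, takes a point from camera to tool coordinates, whose origin is the TCP and whose axes are the flange's). Camera axes: x right, y down, z forward; pixel columns grow to the right and rows downward; lengths in m; the calibration is good to about 2 mm. A picture is of the moment at which its call begins: read the wrist's pose just before it. camera_info takes no time and is no camera call.
A pose or a line that the arm cannot do raises ctrl.Unreachable and nothing moves.
- ticket.close_job(): hands the job in; it is judged then, once.
Trained networks look in the newest picture that a camera, given by its name, has taken for a name from the list of things; names that differ only in an ending like _2 or _b are one class to them, and where a whole thing is asked for, a point or a joint stands for the part that bears it (a point fixed in the world has none). Each returns a list of dicts, best first, with "p" (0 to 1); they miss things now and then, are a little off and sometimes report something else, mostly with a low value. They report only what shows in the picture. A call takes as long as a camera call. They do not tell look-alikes from the thing itself.
- models.recognise(camera, target): "point" ([column, row] in pixels, amid what is visible of it).
- models.masks_of(camera, target): "mask" (480x640 bool, what is visible of it) and "point" ([column, row] in pixels, amid what is visible of it).
The state is a dict: "time": time; "qpos": joint angles; "qd": joint speeds; "tau": joint torques, N m; "tcp_pos": TCP position; "eef_rot": TCP orientation; "contact_force": force on the tool from outside, world axes, zero at the start; "wrist_torque": the same for the moment, N m; "width": finger opening in m; "gripper_force": force on a finger pad.
Only numpy, scipy, OpenCV 4.12 (cv2) and the standard library are available. Lean on these libraries where they do the work, as an engineer would, in place of code of your own. Each camera call takes 0.05 s, during which the arm holds its last target. There are 200 camera calls.

### The job

With a fingertip, push the loose board along the jig's fence until its end butts against the end stop. Then push the arm of the cam lever round clockwise (seen from above), as far as it goes, so that the cam clamps the board flush against the fence. Only push: do not lift or tip the board, and leave the tools and other things on the bench where they are.

Things in the scene. Friction and masses are not known exactly. Their poses are not given: they have to be found in the camera images.
- jig: clamping jig screwed to the bench: plywood deck 270 (x) x 370 (y) x 18 mm high. Origin at the centre of its underside; x points away from the robot, y to the left, along the fence. The end stop, a block 75 x 22 mm, 32 above the deck, has its stopping face (looks to -y) at jig y = +130 mm, centred on jig x = -55 mm. It does not move
- fence: wooden fence fixed to the jig along its near (robot) side, 20 x 340 mm, 30 high above the deck, running along jig y; origin under its centre; its working face looks to +x and lies 10 mm from its origin, at jig x = -85 mm
- board: loose wooden board, 60 (x) x 220 (y) x 40 mm high, about 0.3 kg, flat on the deck between fence and cam. Origin at the centre of its underside (jig z = 18 mm), y along its length. Starts 30 to 80 mm short of the end stop (to -y), 2 to 6 mm off the fence. Butted on the stop and flush on the fence: origin at jig x = -55, y = +20 mm. Slides at 1 to 2 N
- cam_lever (a joint): turn of the wooden cam lever about its upright pivot, rad, growing clockwise seen from above. Starts at 0 to 0.45 (open, pointing away from the robot); hard stop at 1.75 (closed, nearly parallel to the board, pointing to jig -y). At value q the arm points at angle 0.2 - q from jig +x towards +y. It stays where it is left; about 1 N at the grip turns it, a few N at the end
- cam_pivot (a point): on the lever's upright pivot axis at mid height of the arm, 48 mm above the bench; at jig x = 10.4, y = 20 mm. The round cam about it (radius 24, off centre by 12 mm) meets the board somewhere between 0.6 and 1.45 rad, presses it to the fence and drags it slightly to +y
- lever_grip (a point): point on the lever arm's centre line, 105 mm out from the pivot, 48 mm above the bench. The arm is a bar 18 mm wide and 16 mm high (40 to 56 mm above the bench, 22 mm clear of the deck); its rounded end, 22 mm thick, goes from 84 to 136 mm out
- glue: white glue bottle, 54 mm across, 130 tall, origin under its centre; stays where it is
- bench_dog: steel bench dog (headed pin), 32 mm across, 62 tall, standing on the jig's deck at its right far corner; stays
- chisel: chisel lying on the bench beyond the jig, 250 mm long, 22 high; stays
- offcut: wood offcut block 50 x 45 x 60 tall, on the bench left of the jig; stays
- screw_jar: screw jar, 60 mm across, 75 tall, on the bench right of the jig; stays
- mallet: wooden carver's mallet standing on its head, 92 mm across, 245 tall, on the left; stays
- square: try square lying flat, 110 x 170 mm, 18 high, on the right; stays
There are look-alikes about, which are no part of the job. Several things have the shape of the board; the one meant has the colours described above.

How it is judged:
On the way, in this order (a step that is already met when the one before it is completed fails the run):
1. the board's end is butted against the end stop (within 4 mm) while the lever is still open (below 0.9 rad) (y of board in the frame of jig between 0.016 and 0.024 m and value of joint cam_lever below 0.9 rad), for 0.2 s.
2. the lever is pushed round to its closed end (above 1.55 rad) with the board still at the stop (y of board in the frame of jig between 0.016 and 0.024 m and value of joint cam_lever above 1.55 rad), for 0.2 s.
At the end, for the whole second after the job is handed in: The board lies flat and still on the deck, its end within 4 mm of the end stop, its side flush on the fence (within 2.5 mm and 0.02 rad) and pressed on it with more than 2 N, and the cam lever is past 1.55 rad (all of step 2 and x of board in the frame of jig between -0.0575 and -0.0525 m and z of board in the frame of jig between 0.014 and 0.022 m and angle between the y axis of board and the y axis of jig, either way round below 0.02 rad and contact force between board and fence above 2 N and linear speed of board below 0.01 m/s); the robot touches nothing.
It fails at once if the board is lifted more than 12 mm off the deck or tipped more than 0.2 rad (z of board in the frame of jig above 0.03 m or angle between board's own z axis and vertical above 0.2 rad).
It fails at once if a bystander is moved more than 20 mm (distance of any of glue, bench_dog, chisel, offcut, screw_jar, mallet, square from where it was at the start of the episode above 0.02 m).
It also fails if it takes over 53 s, if anything falls off the work surface, if the arm or the gripper's body presses on something with over 40 N, if the wrist force passes 120 N, or if a joint passes its speed limit or range.

## Working session

There is one attempt and no reset: what is moved stays moved. The work goes in short steps, each a Python script; the robot and the scene stay as the last script left them, time stands still between calls to the robot, and variables do not carry over. Pictures are saved under pics/ and viewed, at most 10 in all, crops included, and the job is handed in when it is done.

```bash
ls; mkdir -p pics; cat > h.py <<'E'
import numpy as np, cv2
from station import ctrl,get_state,vision,ticket,models
def ray(cam,px):
    i=vision.camera_info(cam); R=np.array(i["R"]);t=np.array(i["t"]).ravel()
    u=cv2.undistortPoints(np.array(px,float).reshape(-1,1,2),np.array(i["mtx"]),np.array(i["dist_coeffs"])).reshape(-1,2)
    d=np.c_[u,np.ones(len(u))]@R
    return -R.T@t,d
def atz(cam,px,z):
    o,d=ray(cam,px); return o+d*((z-o[2])/d[:,2:3])
def proj(cam,X):
    i=vision.camera_info(cam)
    return cv2.projectPoints(np.array(X,float).reshape(-1,3),cv2.Rodrigues(np.array(i["R"]))[0],np.array(i["t"],float),np.array(i["mtx"]),np.array(i["dist_coeffs"]))[0].reshape(-1,2)
E
python3 - <<'E'
from h import *
for c in ["top","scene"]:
    p,d=vision.grab_frame(c); cv2.imwrite(f"pics/{c}0.png",p); np.save(f"pics/{c}0.npy",d)
    for n in ["jig","fence","board","cam_lever","lever_grip","glue","bench_dog","mallet"]:
        print(c,n,[(np.round(r["point"]).tolist(),round(r["p"],2), np.round(atz(c,[r["point"]],.05)[0],3).tolist()) for r in models.recognise(c,n)])
print(get_state()["time"])
E
```

```text
pics
top jig [([324.0, 217.0], 0.56, [0.505, -0.029, 0.05])]
top fence [([353.0, 250.0], 0.91, [0.418, -0.101, 0.05]), ([251.0, 259.0], 0.26, [0.397, 0.155, 0.05])]
top board [([438.0, 358.0], 0.89, [0.153, -0.305, 0.05]), ([192.0, 314.0], 0.81, [0.259, 0.301, 0.05]), ([188.0, 168.0], 0.58, [0.636, 0.326, 0.05]), ([365.0, 225.0], 0.57, [0.483, -0.132, 0.05])]
top cam_lever [([326.0, 206.0], 0.81, [0.534, -0.034, 0.05])]
top lever_grip [([325.0, 206.0], 0.79, [0.534, -0.032, 0.05])]
top glue [([239.0, 237.0], 0.68, [0.453, 0.187, 0.05])]
top bench_dog [([378.0, 157.0], 0.55, [0.665, -0.168, 0.05]), ([358.0, 251.0], 0.25, [0.418, -0.113, 0.05])]
top mallet [([119.0, 230.0], 0.82, [0.472, 0.493, 0.05])]
scene jig [([320.0, 282.0], 0.84, [0.594, -0.056, 0.05])]
scene fence [([290.0, 237.0], 0.86, [0.402, -0.082, 0.05]), ([135.0, 305.0], 0.52, [0.549, -0.468, 0.05])]
scene board [([479.0, 276.0], 0.96, [0.681, 0.307, 0.05]), ([405.0, 201.0], 0.93, [0.321, 0.284, 0.05]), ([198.0, 213.0], 0.88, [0.208, -0.311, 0.05]), ([275.0, 262.0], 0.65, [0.493, -0.142, 0.05])]
scene cam_lever [([322.0, 270.0], 0.76, [0.554, -0.039, 0.05])]
scene lever_grip []
scene glue [([396.0, 230.0], 0.57, [0.453, 0.198, 0.05])]
scene bench_dog [([280.0, 310.0], 0.87, [0.655, -0.163, 0.05])]
scene mallet [([495.0, 207.0], 0.67, [0.428, 0.52, 0.05])]
0.9
```

View pics/top0.png

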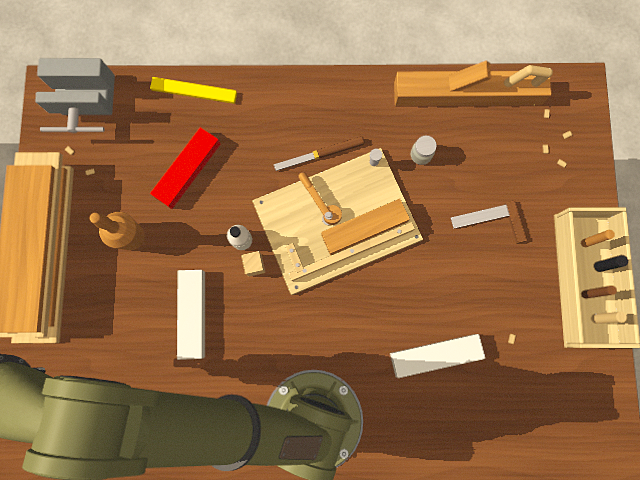

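View pics/scene0.png

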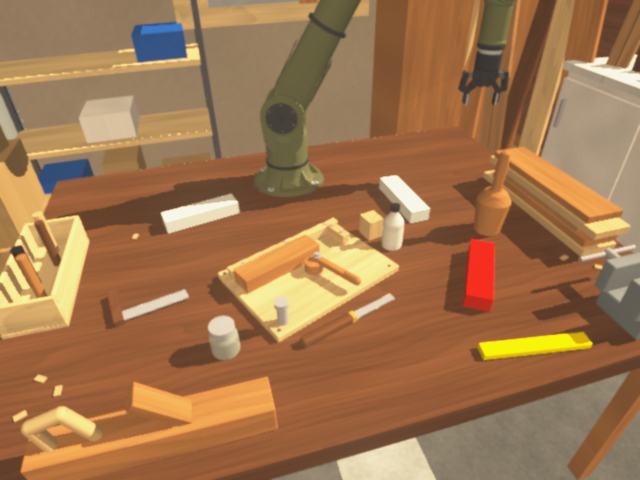

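The top view shows the jig with deck corners near (253,198), (384,150), (424,240) and (292,294). The fence runs along the lower edge and the end stop is at (290,260).

Board look-alikes are white (438,358), white (192,314), red (188,168) and yellow (195,90). The wooden one at (365,225) is on the deck between fence and cam, so it is the one meant. The lever's pivot is at (332,215) and its tip at (303,176).

Next I measure from depth and confirm the board in a crop.

```bash
python3 - <<'E'
from h import *
d=np.load("pics/top0.npy"); vv,uu=np.mgrid[130:310,230:440]
px=np.c_[uu.ravel(),vv.ravel()]; z=d[130:310,230:440].ravel()
i=vision.camera_info("top");R=np.array(i["R"]);t=np.array(i["t"]).ravel()
u=cv2.undistortPoints(px.astype(float).reshape(-1,1,2),np.array(i["mtx"]),np.array(i["dist_coeffs"])).reshape(-1,2)
X=(np.c_[u,np.ones(len(u))]*z[:,None]-t)@R; ok=z>0
H=X[:,2].reshape(180,210)
print("bench noise",np.percentile(X[ok&(px[:,1]>295),2],[5,50,95]))
print(np.histogram(X[ok,2],np.arange(-.01,.09,.005)))
def rect(lo,hi,seed):
    m=((H>lo)&(H<hi)).astype(np.uint8); n,l=cv2.connectedComponents(m,connectivity=4)
    k=l[seed[1]-130,seed[0]-230]; s=(l==k).ravel(); P=X[s]
    r=cv2.minAreaRect(P[:,:2].astype(np.float32)*1000); print(lo,hi,k,s.sum(),r, P[:,2].mean()); return l==k
rect(.010,.075,(300,230)); 
b=rect(.053,.064,(365,225))
rect(.012,.024,(300,230))
p=cv2.imread("pics/top0.png")
# jig guess from corner pixels on deck top
C=atz("top",[(253,198),(384,150),(424,240),(292,294)],.018);c=C.mean(0);print(C.round(4).tolist(),c)
dy=(C[0]-C[1]+C[3]-C[2]);print("yaw",np.arctan2(-dy[0],dy[1]), [np.linalg.norm(C[a]-C[(a+1)%4]) for a in range(4)])
cv2.imwrite("pics/crop.png",cv2.resize(p[140:300,235:435],None,fx=4,fy=3.75 if 0 else 3.7))
E
```

```text
bench noise [-0.00480282  0.0002256   0.00540303]
(array([1019, 8810, 9771, 1593, 1695, 5909, 2945,  280,  109,   94,  237,
        955,  931, 1612,  815,   87,  159,  234,  113]), array([-0.01 , -0.005,  0.   ,  0.005,  0.01 ,  0.015,  0.02 ,  0.025,
        0.03 ,  0.035,  0.04 ,  0.045,  0.05 ,  0.055,  0.06 ,  0.065,
        0.07 ,  0.075,  0.08 ,  0.085]))
0.01 0.075 43 14203 ((509.6204528808594, -60.39598083496094), (279.22515869140625, 370.4504089355469), 22.658620834350586) 0.028782306833745535
0.053 0.064 13 1917 ((481.5227355957031, -132.77247619628906), (60.763633728027344, 220.32907104492188), 23.457744598388672) 0.05828435367660195
0.012 0.024 5 9374 ((505.95330810546875, -61.9320068359375), (271.34808349609375, 370.41015625), 22.751523971557617) 0.018225329100307743
[[0.5634, 0.1583, 0.018], [0.6938, -0.1887, 0.018], [0.4502, -0.2867, 0.018], [0.3112, 0.0538, 0.018]] [ 0.50464732 -0.0658435   0.018     ]
yaw 0.37346507285979025 [np.float64(0.37072843121009597), np.float64(0.26262271547697064), np.float64(0.36776129121957823), np.float64(0.27297594683736137)]
```

View pics/crop.png

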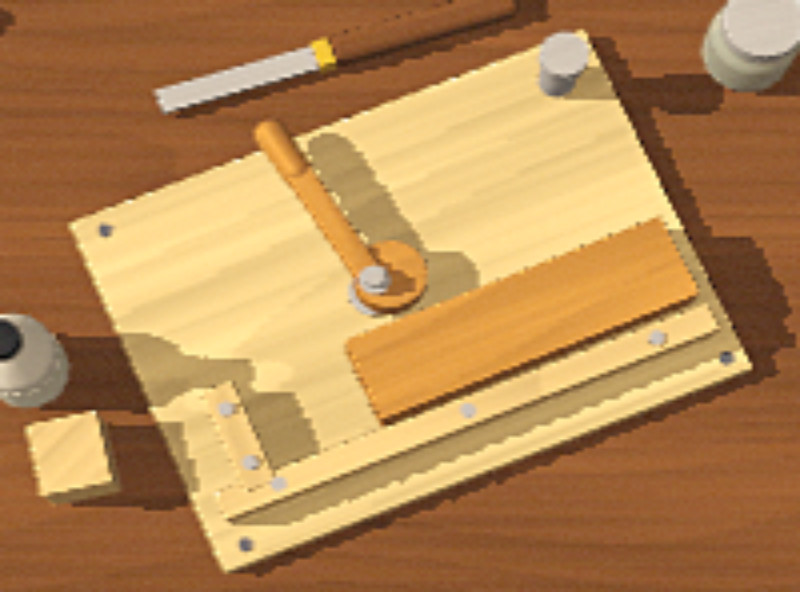

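The crop confirms the wooden board, with its left end at (360,385) facing the end stop at (240,440). It lies about 5 mm off the fence and 76 mm short of the stop. The sizes match: deck 271x370 mm, board 60x220 mm at z = 58 mm. Next I go over the mallet and behind the board.

```bash
cat >> h.py <<'E'
from scipy.spatial.transform import Rotation as Ro
C0=np.array([.506,-.062]); YAW=np.deg2rad(22.9)
def J(x,y,z):
    c,s=np.cos(YAW),np.sin(YAW); return np.array([C0[0]+c*x-s*y,C0[1]+s*x+c*y,z])
def toJ(p): 
    c,s=np.cos(YAW),np.sin(YAW); d=np.array(p)[:2]-C0; return np.array([c*d[0]+s*d[1],-s*d[0]+c*d[1]])
def Q(a): # tool down, tool y along -(rotated y)
    x,y,z,w=(Ro.from_euler('z',a)*Ro.from_euler('x',np.pi)).as_quat(); return [w,x,y,z]
def F(): # force in jig axes
    f=np.array(get_state()["contact_force"]); return np.r_[toJ(C0+f[:2]),f[2]]
E
python3 - <<'E'
from h import *
s=get_state(); print(s["eef_rot"],s["tcp_pos"],ctrl.pinch_z)
for a in (YAW,YAW+np.pi): print(a,ctrl.ik(J(-.055,-.215,.12),Q(a)))
p=np.array(s["tcp_pos"]); p[2]=.42
ctrl.movel(p,max_speed=.3)
sol=[(np.abs(np.array(j)-get_state()["qpos"]).max(),a) for a in (YAW,YAW+np.pi) if (j:=ctrl.ik(J(-.055,-.225,.30),Q(a))) is not None]
print(sol); a=min(sol)[1]
ctrl.movep(J(-.055,-.225,.38),Q(a)); ctrl.close_gripper()
ctrl.movel(J(-.053,-.225,.13),max_speed=.25)
s=get_state();print(a,s["time"],s["tcp_pos"],s["qpos"],F())
p,d=vision.grab_frame("scene");cv2.imwrite("pics/s1.png",p[150:400,150:450].repeat(2,0).repeat(2,1))
E
```

```text
[-1.90356567e-05  1.13680194e-01  9.93517394e-01  6.73903287e-06] [0.14115606 0.60884576 0.23128805] -0.0187
0.39968039870670147 [-0.1540998   0.8773188   1.16533758  1.70433201 -0.87252592  1.17478688
  0.08501869]
3.5412730522964946 [ 0.27294606  0.59702926  0.27253756  1.69895416 -0.19883189  0.87278446
  2.59935877]
[(np.float64(1.237647420433716), np.float64(0.39968039870670147)), (np.float64(2.9278842857596454), np.float64(3.5412730522964946))]
0.39968039870670147 7.025 [ 0.5451963  -0.29066191  0.13133772] [-0.01827978  0.7229349   0.83488516  1.66528898 -0.60880248  1.03029217
 -0.15474869] [-0.02200135  0.25204847 -0.03463343]
```

View pics/s1.png

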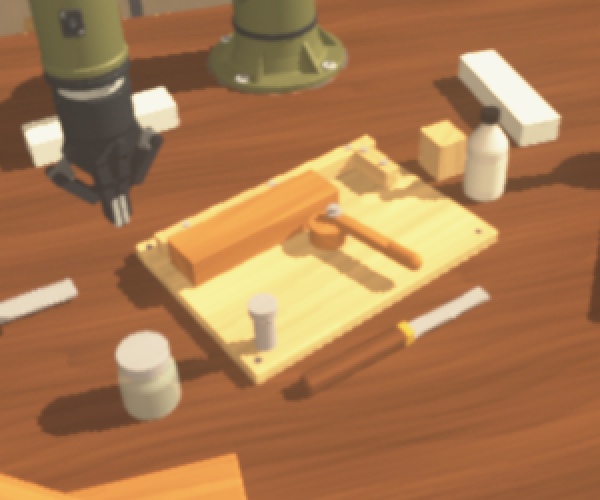

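The closed fingertips at (120,215) are behind the board's near end (180,260), and the way is clear. Now I push.

```bash
python3 - <<'E'
from h import *
ctrl.movel(J(-.053,-.225,.036),max_speed=.2)
print("down",F())
ctrl.movel(J(-.053,-.195,.036),max_speed=.1); f0=F(); print(f0)
y=-.195; L=[]
while y<-.07:
    y+=.008 if y<-.125 else .003
    ctrl.movel(J(-.053,y,.036),max_speed=.08); f=F()-f0; L.append((round(y,3),round(toJ(get_state()["tcp_pos"])[1],4),f.round(1).tolist()))
    if abs(f[1])>7: break
print(*L,sep="\n"); print(get_state()["time"])
p,d=vision.grab_frame("top");cv2.imwrite("pics/t2.png",cv2.resize(p[140:300,235:435],None,fx=4,fy=3.7))
E
```

```text
down [-0.44826285 -0.29781136  0.67436214]
[0.05621912 0.28417313 0.36986093]
(-0.187, np.float64(-0.187), [-0.5, -0.3, -0.2])
(-0.179, np.float64(-0.1788), [-0.5, -0.1, -0.0])
(-0.171, np.float64(-0.1708), [-0.4, 0.3, -0.1])
(-0.163, np.float64(-0.1626), [-0.0, -1.0, -0.2])
(-0.155, np.float64(-0.1544), [-0.3, -0.5, -0.4])
(-0.147, np.float64(-0.1463), [-0.2, -0.0, -0.6])
(-0.139, np.float64(-0.1383), [-0.3, -0.3, 0.3])
(-0.131, np.float64(-0.1303), [-0.1, -0.9, -0.0])
(-0.123, np.float64(-0.1223), [0.1, -0.4, -0.7])
(-0.12, np.float64(-0.1199), [0.4, -0.6, -0.2])
(-0.117, np.float64(-0.117), [-0.2, -2.4, -0.1])
(-0.114, np.float64(-0.1139), [-0.6, -2.6, 0.4])
(-0.111, np.float64(-0.1108), [-0.6, -2.4, 1.8])
(-0.108, np.float64(-0.1077), [-0.2, -3.0, 0.9])
(-0.105, np.float64(-0.1047), [-0.0, -2.1, 1.5])
(-0.102, np.float64(-0.1022), [-0.1, -4.2, 0.1])
(-0.099, np.float64(-0.102), [0.2, -11.4, -2.9])
12.3917
```

View pics/t2.png

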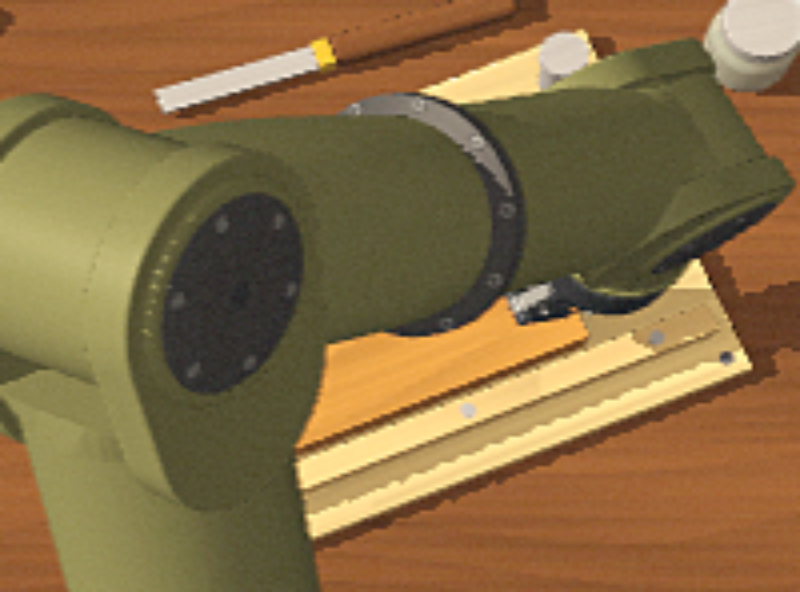

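The board stopped hard at finger y = -0.102, where the 11 N came on. That is the 12 mm finger half-thickness plus the expected end face at -0.090, so the board is butted. In the picture its near end is at (585,330) and the arm hides the rest. Next I back off and work the lever.

```bash
cat >> h.py <<'E'
P=np.array([.0104,.020])
def lev(th,r=.105,d=.024,z=.036):
    u=np.array([np.cos(th),np.sin(th)]); n=np.array([-u[1],u[0]]); return J(*(P+r*u+d*n),z)
def sweep(ths,lim):
    L=[]
    for th in ths:
        ctrl.movel(lev(th),max_speed=.1); f=F(); n=np.array([-np.sin(th),np.cos(th)])
        L.append((round(.2-th,2),round(float(f[:2]@n),1),round(float(f[2]),1)))
        if np.linalg.norm(f)>lim: break
    print(L); return th
E
python3 - <<'E'
from h import *
ctrl.pause(.3)
ctrl.movel(J(-.053,-.14,.036),max_speed=.15)
ctrl.movel(J(-.053,-.14,.20),max_speed=.3)
a=lev(.55,z=.20); print(a,ctrl.ik(a,Q(YAW)))
ctrl.movel(a,max_speed=.25); print(get_state()["time"])
ctrl.movel(lev(.55),max_speed=.2); print(F())
th=sweep(np.arange(.47,-.75,-.08),14)
print(th,get_state()["time"],get_state()["qpos"])
E
```

```text
[0.54938436 0.05982633 0.2       ] [-0.74735406  0.59371028  0.98693559  1.75037058 -0.55049823  1.1023762
 -0.75032018]
15.1167
[ 0.06660768 -0.56536234  0.23175119]
[(np.float64(-0.27), 0.9, -0.3), (np.float64(-0.19), -0.6, 0.1), (np.float64(-0.11), -0.2, -0.8), (np.float64(-0.03), -0.3, 0.2), (np.float64(0.05), 0.4, -0.0), (np.float64(0.13), 0.4, 0.6), (np.float64(0.21), -0.5, 0.4), (np.float64(0.29), 0.2, -0.5), (np.float64(0.37), 0.2, -0.5), (np.float64(0.45), 0.9, -0.8), (np.float64(0.53), 0.1, -0.1), (np.float64(0.61), -0.3, 0.3), (np.float64(0.69), -0.6, 0.4), (np.float64(0.77), -0.1, 0.7), (np.float64(0.85), -0.1, -0.5), (np.float64(0.93), 0.2, 0.3)]
-0.7300000000000002 20.0833 [-0.39309539  0.8384398   0.77897004  1.75176707 -0.74825461  0.87459967
 -0.44487634]
```

```bash
python3 - <<'E'
from h import *
p,d=vision.grab_frame("scene");cv2.imwrite("pics/s3.png",cv2.resize(p[190:350,200:420],None,fx=3.5,fy=3.5))
E
```

```text
(no output)
```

View pics/s3.png

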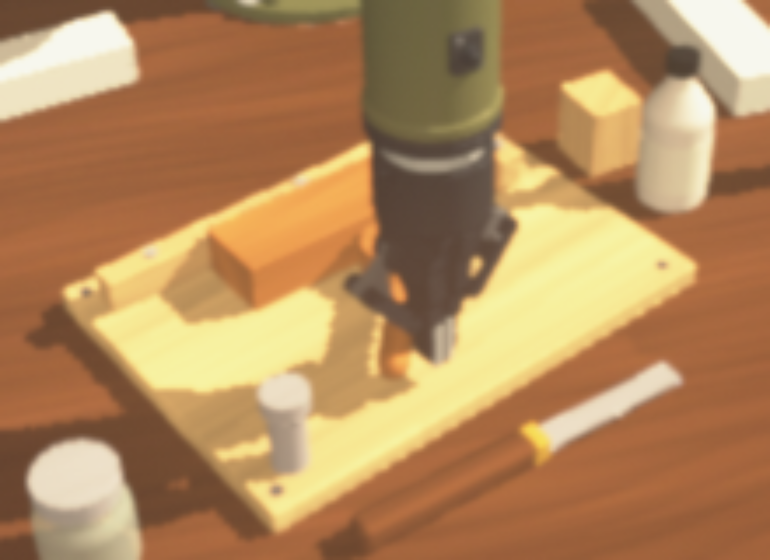

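The fingertip at (435,350) is against the +y side of the lever end (395,350). The lever has turned with it and the board (260,260) is in place, so I continue.

```bash
python3 - <<'E'
from h import *
th=sweep(np.arange(-.81,-1.75,-.06),16)
print(th,get_state()["time"],toJ(get_state()["tcp_pos"]),toJ(lev(th)))
p,d=vision.grab_frame("scene");cv2.imwrite("pics/s4.png",cv2.resize(p[190:350,200:420],None,fx=3.5,fy=3.5))
E
```

```text
[(np.float64(1.01), 0.4, 0.8), (np.float64(1.07), 1.6, 0.1), (np.float64(1.13), 2.2, 0.0), (np.float64(1.19), 3.5, -1.4), (np.float64(1.25), 4.7, -0.3), (np.float64(1.31), 5.6, -0.7), (np.float64(1.37), 7.3, -0.2), (np.float64(1.43), 8.5, -1.4), (np.float64(1.49), 10.3, -0.8), (np.float64(1.55), 12.3, 1.0)]
-1.3500000000000005 22.6333 [ 0.06053273 -0.07228293] [ 0.05681306 -0.07719479]
```

View pics/s4.png

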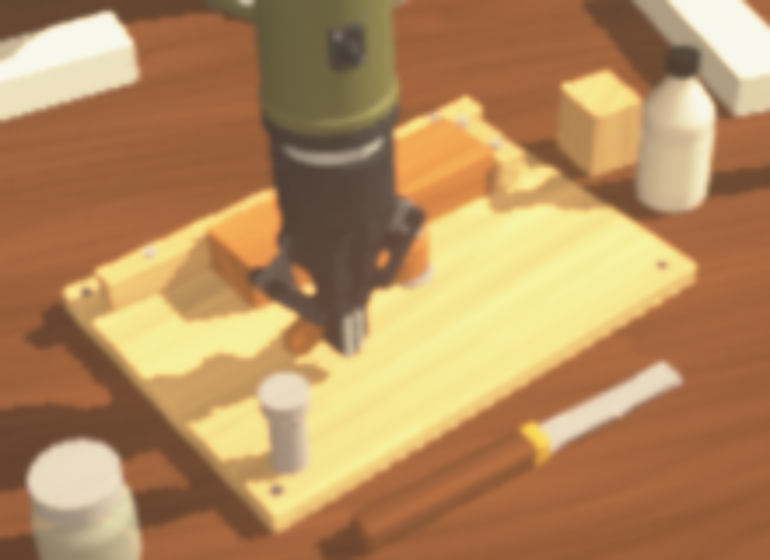

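The arm is near closed and the force is rising smoothly as the cam presses. The lever end (300,335) still has a little way to go, so I continue with a higher limit.

```bash
python3 - <<'E'
from h import *
for th in np.arange(-1.39,-1.85,-.04):
    ctrl.movel(lev(th),max_speed=.06); f=F(); x=toJ(get_state()["tcp_pos"])-P
    q=.2-(np.arctan2(x[1],x[0])-np.arcsin(.023/np.hypot(*x)))
    print(round(.2-th,2),f.round(1),x.round(4),"q",round(q,3))
    if np.linalg.norm(f)>30: break
print(get_state()["time"])
p,d=vision.grab_frame("scene");cv2.imwrite("pics/s5.png",cv2.resize(p[190:350,200:420],None,fx=3.5,fy=3.5))
E
```

```text
1.59 [11.7 14.  -0.8] [ 0.0473 -0.0934] q 1.523
1.63 [15.6 16.1 -0.7] [ 0.0444 -0.0944] q 1.553
1.67 [12.3 13.9 -2. ] [ 0.0394 -0.0968] q 1.606
1.71 [11.7  8.9 -4.9] [ 0.0344 -0.1   ] q 1.659
1.75 [ 8.8  6.8 -4.3] [ 0.0295 -0.1023] q 1.708
1.79 [11.8  7.9 -4.2] [ 0.0258 -0.1029] q 1.743
1.83 [16.1  9.6 -4.4] [ 0.0235 -0.103 ] q 1.766
1.87 [25.7  9.5 -7.4] [ 0.0232 -0.103 ] q 1.769
1.91 [ 36.    9.3 -11.8] [ 0.023  -0.1031] q 1.771
24.9333
```

View pics/s5.png

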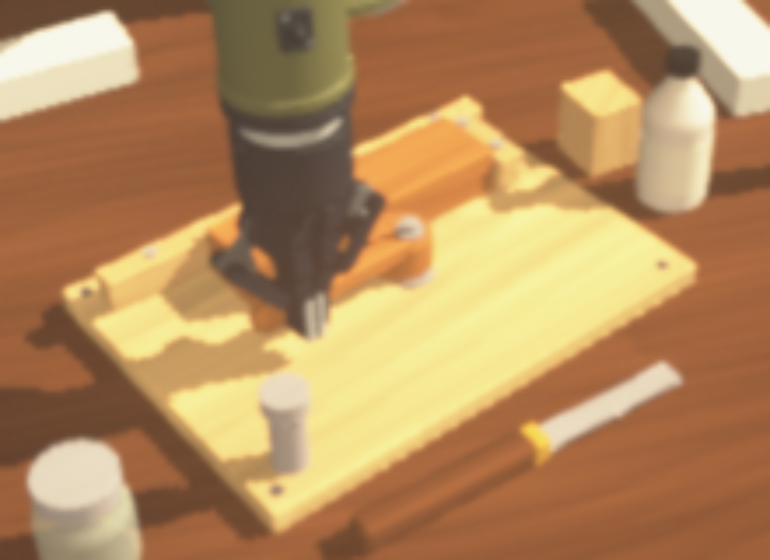

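The lever hit its hard stop at q about 1.77, and its arm is now parallel to the board. I retreat along +x, then up, and check.

```bash
python3 - <<'E'
from h import *
p=toJ(get_state()["tcp_pos"])
ctrl.movel(J(p[0]+.006,p[1],.036),max_speed=.05)
ctrl.movel(J(p[0]+.05,p[1],.036),max_speed=.15)
ctrl.movel(J(p[0]+.06,p[1],.28),max_speed=.3)
ctrl.movel(J(.09,-.28,.32),max_speed=.3)
print(get_state()["time"],F())
i,d=vision.grab_frame("scene");j,_=vision.grab_frame("top")
a=cv2.resize(i[190:350,200:420],None,fx=1.8,fy=3.4)
cv2.imwrite("pics/s6.png",np.hstack([cv2.resize(i[190:350,210:410],(400,320)),cv2.resize(j[140:300,235:435],(400,320))]))
E
```

```text
27.7667 [0.38393202 0.86469005 0.15571789]
```

View pics/s6.png

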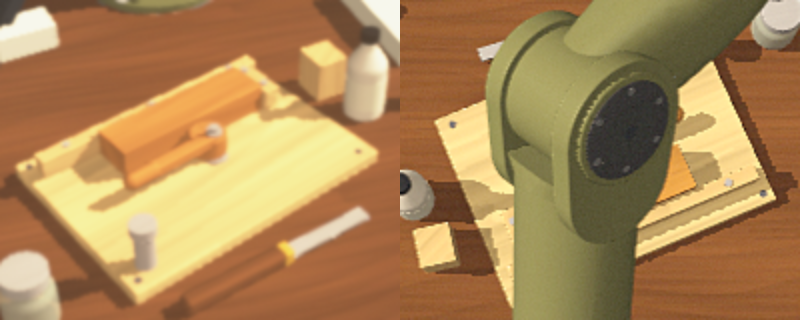

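The scene view shows the board butted on the stop (265,95) and flush on the fence. The lever is closed along the board with its tip at (130,180), the bystanders are in place and the robot is clear.

```bash
python3 -c "
from h import *
print(ticket.close_job())"
```

```text
the job is handed in; nothing more can be done
None
```

The job is handed in, verdict not shown: the board was pushed against the end stop, the cam lever was turned to its hard stop (about 1.77 rad), the board looks flush on the fence, and the robot backed clear at about 28 s.

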